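# Air the proving box by its lever

### The job

Air the proving box that has the orange lever: with the fingertips, press its lever pad right down so the lid stands fully open, and keep it fully open for at least 3 seconds. Then ease the lever back up slowly, keeping the fingers on it until the lid is shut, so that the lid never drops or slams, and come away clear. Touch the lever only, not the lid; grasp and lift nothing, keep the box with the blue lever shut and leave everything else where it stands.

Things in the scene. Friction and masses are not known exactly. Their poses are not given: they have to be found in the camera images.
- orange_box: white proving box with the orange lever, fixed to the bench (the box to air): 190 mm deep (its x), 200 mm wide (its y), 130 mm high, lid top 144 mm. Origin under its centre, on the table; x points from the lever side to the lid-hinge side, y to the left seen from the lever side, z up. Inside stand two lidded tins
- orange_pad (a point): centre of the top face of the orange press pad at the outer end of the lever; moves with it. Pad 40 mm (box x) by 48 mm (box y), 12 mm thick. At rest it is 229 mm from the box's origin towards box -x and 106 mm above the table, tilted 0.2 rad (outer edge up); fully down 49 mm above the table (57 mm travel, nearly vertical). A vertical push on its middle works throughout
- orange_lever (a joint): angle of the orange lever, rad: 0 pad up and lid shut, 0.46 fully down at its stop; the lid turns 2.5 times as far. Its 125 mm arm turns about an axis along box y, 108 mm from the box's origin towards box -x, 75 mm above the table. No latch, no spring: the lid's weight brings it back up, so it follows a rising finger. It pushes up on the finger with about 4 to 8 N near shut, 1 to 3 N near open
- orange_lid: the white lid of that box, one orange strip along its front edge, 198 x 208 x 12 mm, linked to the lever. Origin at the middle of its front (lever-side) edge, underside: 132 mm above the table shut, 305 mm fully open (65 degrees); hinge 190 mm behind, so it swings up and away from the pad. Let go, it drops and slams, even from a few degrees: keep the finger on the pad until it is shut
- blue_box: white proving box with the blue lever, fixed to the bench (the box to leave shut): 190 mm deep (its x), 200 mm wide (its y), 130 mm high, lid top 144 mm. Origin under its centre, on the table; x points from the lever side to the lid-hinge side, y to the left seen from the lever side, z up. Inside stand two lidded tins
- blue_pad (a point): centre of the top face of the blue press pad at the outer end of the lever; moves with it. Pad 40 mm (box x) by 48 mm (box y), 12 mm thick. At rest it is 229 mm from the box's origin towards box -x and 106 mm above the table, tilted 0.2 rad (outer edge up); fully down 49 mm above the table (57 mm travel, nearly vertical). A vertical push on its middle works throughout
- blue_lever (a joint): angle of the blue lever, rad: 0 pad up and lid shut, 0.46 fully down at its stop; the lid turns 2.5 times as far. Its 125 mm arm turns about an axis along box y, 108 mm from the box's origin towards box -x, 75 mm above the table. No latch, no spring: the lid's weight brings it back up, so it follows a rising finger. It pushes up on the finger with about 4 to 8 N near shut, 1 to 3 N near open
- blue_lid: the white lid of that box, one blue strip along its front edge, 198 x 208 x 12 mm, linked to the lever. Origin at the middle of its front (lever-side) edge, underside: 132 mm above the table shut, 305 mm fully open (65 degrees); hinge 190 mm behind, so it swings up and away from the pad. Let go, it drops and slams, even from a few degrees: keep the finger on the pad until it is shut
- cutter: bystander: steel ring cutter, 66 mm across, 35 mm high, standing between the two boxes; origin under its centre
- scraper: bystander: bench scraper lying flat, orange handle 120 mm long and 16 mm high, steel blade; between the levers, nearer the robot; origin on the table under the joint of blade and handle
- tin: bystander: black round cake tin, 150 mm across, 75 mm high, two small handles; origin under its centre
- bowl: bystander: steel bowl, 170 mm across, 70 mm high; origin under its centre
- jar: bystander: glass jar with red cap, 64 mm across, 100 mm high; origin under its centre
- cup: bystander: white ceramic cup, 70 mm across, 70 mm high; origin under its centre
- brush: bystander: pastry brush lying flat, 160 mm long; origin on the table under it

How it is judged:
On the way, in this order (a step that is already met when the one before it is completed fails the run):
1. the lid of the orange-lever box is held fully open (its front edge over 290 mm above the table) for 2.7 s (height (world z) of orange_lid above 0.29 m), for 2.7 s.
2. that lid is shut again (within 8 mm at its front edge) (height (world z) of orange_lid below 0.14 m and velocity of joint orange_lever above -0.05 rad/s), for 0.2 s.
At the end, for the whole second after the job is handed in: The lid of the orange-lever box is shut (front edge within 8 mm) and at rest with its lever back up (under 0.02 rad), the blue-lever box is shut too, and every bystander is within 20 mm of where it began (height (world z) of each of orange_lid, blue_lid below 0.14 m and value of joint orange_lever below 0.02 rad and velocity of joint orange_lever between -0.03 and 0.03 rad/s and distance of each of cutter, scraper, tin, bowl, jar, cup, brush from where it was at the start of the episode below 0.02 m); the robot touches nothing.
It fails at once if the lid drops or slams: the lever flies up faster than 1.2 rad/s (the lid falls faster than 3 rad/s) (velocity of joint orange_lever below -1.2 rad/s).
It fails at once if the robot touches the lid of either box (over 1 N) (contact force between any of the fingers, the arm and orange_lid above 1 N or contact force between any of the fingers, the arm and blue_lid above 1 N).
It fails at once if the blue-lever box is opened (lever over 0.04 rad) (value of joint blue_lever above 0.04 rad).
It fails at once if a bystander is moved, lifted or carried (over 20 mm) (distance of any of cutter, scraper, tin, bowl, jar, cup, brush from where it was at the start of the episode above 0.02 m).
It also fails if it takes over 45 s, if anything falls off the work surface, if the arm or the gripper's body presses on something with over 40 N, if the wrist force passes 120 N, or if a joint passes its speed limit or range.

### The arm

A 6-joint arm with a two-finger parallel gripper is mounted at the origin on the work surface. World frame = base frame: x ahead of the robot, y to its left, z up, the work surface at z = 0. Lengths are in m, angles in rad, forces in N, time in s.
With the tool pointing down it reaches from about 0.35 to 0.8 m from the base axis. Payload 7.3 kg.
Tool frame: the origin (TCP) lies between the finger pads; the fingertips stand 25 mm ahead of it and the grasp point (between the pads) lies 6 mm ahead of it (r.tip_extent is the distance from the TCP to the fingertips, in m); z points along the fingers, y is the line along which they close (so a half turn about z gives the same grasp; the last joint's range is limited). The gripper opens to 85 mm and grips with 20 to 120 N. Pads are 22 mm wide; open, the fingers measure 114 mm over their backs; the gripper's body (76 mm by 85 mm) begins 54 mm behind the grasp point. The pads swing forward as they close: fully open they stand 13 mm farther back than shut.
Start: joints at [-1.344, 0.342, 1.524, -0, 1.275, -0.146], TCP at [0.191, -0.489, 0.256] pointing down, gripper open.
Joint ranges: [-2.53, 2.53], [-0.77, 2.02], [0.04, 2.7], [-1, 4.14], [0.28, 2.66], [-3.11, 3.11]. Speed limits (rad/s): [2.57, 2.57, 3.14, 3.14, 3.14, 3.14].

### API

Orientations are given as a unit quaternion [x, y, z, w].
In Python, from workcell import r, command_gripper, optics gives the robot as it stands. The module is installed in compiled form; this text tells all that it offers. Calls block until the motion is done:
- r.reach(position, orientation): joint-space move of the TCP to a pose.
- r.move_straight(position, orientation=None, speed=0.15, max_force=None): straight line of the TCP; orientation=None keeps the orientation; speed is the mean speed in m/s. With max_force (N) it stops when the force on the tool has changed by that much, and returns True; else False.
- r.movej(angles): joint-space move.
- command_gripper(opening, force=None): finger opening in m; force is the grip in N (None keeps the last); returns when the fingers have stopped.
- r.hold(seconds).
- r.solve_ik(position, orientation): joint angles nearest the present ones, or None.
- r.read_state(): the state.
- optics.get_image(name): name is "scene" or "side" or "wrist"; returns (picture, depth): 384x512x3 uint8, red, green, blue; 384x512 float32, m along the optical axis (not along the pixel's ray), 0 where there is no reading.
- optics.camera_model(name): a dict with "K" (3x3 intrinsics, pixels), "R" (3x3) and "t" (3): a world point X has camera coordinates R X + t; the wrist camera has in their place "tool_from_camera" (4x4, takes a point from camera to tool coordinates, whose origin is the TCP and whose axes are the flange's). Camera axes: x right, y down, z forward; pixel columns grow to the right and rows downward; lengths in m; the calibration is good to about 2 mm. A picture is of the moment at which its call begins: read the wrist's pose just before it. camera_model takes no time and is no camera call.
A pose or a line that the arm cannot do raises r.PlanningError and nothing moves.
- r.finish_job(): hands the job in; it is judged then, once.
The state is a dict: "time_s": time; "joint_positions": joint angles; "dq": joint speeds; "tau": joint torques, N m; "eef_pos": TCP position; "eef_rot": TCP orientation; "contact_force": force on the tool from outside, world axes, zero at the start; "torque": the same for the moment, N m; "grip_width": finger opening in m; "grip_force": force on a finger pad.
Only numpy, scipy, OpenCV 4.12 (cv2) and the standard library are available. Lean on these libraries where they do the work, as an engineer would, in place of code of your own. Each camera call takes 0.05 s, during which the arm holds its last target. There are 200 camera calls.

## Working session

There is one attempt and no reset: what is moved stays moved. The work goes in short steps, each a Python script; the robot and the scene stay as the last script left them, time stands still between calls to the robot, and variables do not carry over. Pictures are saved under pics/ and viewed, at most 10 in all, crops included, and the job is handed in when it is done.

```bash
mkdir -p pics
cat > h.py <<'E'
import numpy as np, cv2
from workcell import r, command_gripper, optics
def cloud(name):
    im,d=optics.get_image(name); c=optics.camera_model(name)
    v,u=np.mgrid[:384,:512]; p=np.stack([u,v,np.ones_like(u)],-1)@np.linalg.inv(c["K"]).T*d[...,None]
    return im,d,(p-c["t"])@c["R"]
E
python3 - <<'E'
from h import *
ims=[]
for n in("scene","side"):
    im,d,P=cloud(n); ims.append(im); np.savez(n+".npz",im=im,d=d,P=P)
    hsv=cv2.cvtColor(im,cv2.COLOR_RGB2HSV)
    for c,(lo,hi) in dict(orange=(5,22),blue=(95,125)).items():
        m=cv2.inRange(hsv,(lo,130,70),(hi,255,255))
        k,l,s,ce=cv2.connectedComponentsWithStats(m)
        for i in range(1,k):
            if s[i,4]>40:
                q=P[(l==i)&(d>0)]; print(n,c,s[i],q.mean(0).round(3) if len(q) else 0,q.min(0).round(3),q.max(0).round(3))
cv2.imwrite("pics/a.png",cv2.resize(np.vstack(ims),(400,600))[...,::-1])
cv2.imwrite("pics/scene.png",ims[0][...,::-1])
cv2.imwrite("pics/side.png",ims[1][...,::-1])
E
```

```text
scene orange [ 300    0  134  102 8015] [-0.468  1.31  -0.005] [-0.779  1.086 -0.492] [-0.408  1.862  0.262]
scene orange [ 220    3   72   32 1345] [-0.626  0.638  0.172] [-0.645  0.415  0.119] [-0.609  0.881  0.222]
scene orange [343 117  10   8  48] [0.236 0.626 0.019] [0.224 0.61  0.002] [0.242 0.657 0.034]
scene orange [   0  172   48  103 3012] [ 0.23  -0.664  0.047] [ 0.067 -0.744 -0.   ] [ 0.376 -0.619  0.115]
scene orange [216 183  31  21 246] [ 0.394 -0.022  0.014] [ 0.366 -0.079  0.003] [0.414 0.038 0.02 ]
scene orange [161 210  20  17 189] [ 0.482 -0.262  0.105] [ 0.461 -0.286  0.096] [ 0.5   -0.239  0.112]
scene orange [162 231  56  29 164] [ 0.626 -0.254  0.145] [ 0.617 -0.331  0.139] [ 0.634 -0.173  0.15 ]
scene blue [311 160  15  11 122] [0.488 0.265 0.104] [0.467 0.243 0.094] [0.509 0.291 0.112]
scene blue [312 181  49   9 100] [0.627 0.227 0.144] [0.603 0.153 0.138] [0.65  0.305 0.148]
side orange [   0  105   42  125 3342] [-0.482  1.166 -0.39 ] [-0.653  1.07  -0.68 ] [-0.42   1.99   0.097]
side orange [147 136   8  12  45] [0.226 0.627 0.037] [ 0.206  0.609 -0.001] [0.239 0.647 0.059]
side orange [304 206  25  27  69] [ 0.624 -0.257  0.144] [ 0.615 -0.328  0.132] [ 0.635 -0.177  0.152]
side orange [273 234  15  12 115] [ 0.478 -0.264  0.102] [ 0.456 -0.289 -0.005] [ 0.552 -0.159  0.112]
side blue [  290     0   222   339 46148] [ 1.59   0.308 -0.   ] [ 1.564 -0.617 -0.676] [1.614 1.9   0.718]
side blue [224 155  10   8  64] [0.485 0.266 0.101] [ 0.464  0.238 -0.002] [0.548 0.375 0.113]
```

View pics/scene.png

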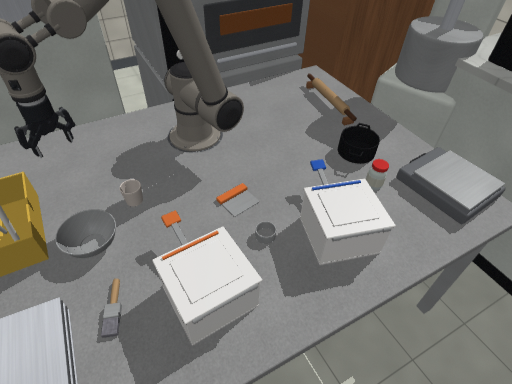

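View pics/side.png

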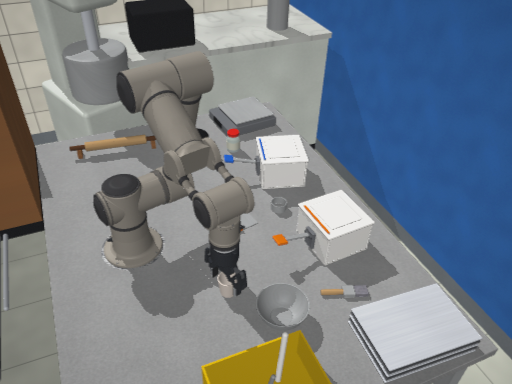

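The scene view shows the orange pad at px (171,218), its lid strip at (190,245), and the blue pad far off at (318,165). The orange pad is at about (0.481, -0.263, 0.105). The space above it is free, and the lid hinges away from the robot. Next I'll close the fingers, go above the pad and check with the wrist camera.

Run:
```python
from h import *
from scipy.spatial.transform import Rotation as R
z=np.load("scene.npz"); hsv=cv2.cvtColor(z["im"],cv2.COLOR_RGB2HSV)
m=cv2.inRange(hsv,(5,130,70),(22,255,255)); k,l,s,_=cv2.connectedComponentsWithStats(m)
i=l[(231+14):(231+29),162:218]; lab=[j for j in range(1,k) if s[j,0]==162 and s[j,1]==231][0]
q=z["P"][l==lab]; sl=np.polyfit(q[:,1],q[:,0],1)[0]; yaw=-np.arctan(sl); print("yaw",yaw)
s0=r.read_state(); print(s0["eef_rot"],s0["time_s"])
command_gripper(0.0)
rot=(R.from_euler("z",yaw)*R.from_quat([1,0,0,0])).as_quat()
# pick half turn nearest the present joints
c=[(R.from_euler("z",yaw+a)*R.from_quat([1,0,0,0])).as_quat() for a in(0,np.pi)]
p=[0.462,-0.264,0.24]
best=None
for o in c:
    jq=r.solve_ik(p,o)
    if jq is not None:
        e=np.abs(np.array(jq)-s0["joint_positions"]).sum(); print(o.round(3),np.round(jq,2))
        if best is None or e<best[0]: best=(e,o)
np.save("rot.npy",best[1]); r.reach(p,best[1])
st=r.read_state(); im,d=optics.get_image("wrist"); c=optics.camera_model("wrist")
v,u=np.mgrid[:384,:512]; P=np.stack([u,v,np.ones_like(u)],-1)@np.linalg.inv(c["K"]).T*d[...,None]
T=c["tool_from_camera"]; P=P@T[:3,:3].T+T[:3,3]; P=R.from_quat(st["eef_rot"]).apply(P.reshape(-1,3)).reshape(P.shape)+st["eef_pos"]
m=cv2.inRange(cv2.cvtColor(im,cv2.COLOR_RGB2HSV),(5,130,70),(22,255,255)); k,l,s,_=cv2.connectedComponentsWithStats(m)
for i in range(1,k):
    if s[i,4]>150:
        q=P[(l==i)&(d>0)]; print(s[i],np.median(q,0).round(4),np.percentile(q,[2,98],axis=0).round(3).tolist())
        print(" minrect",cv2.minAreaRect((q[:,:2]*1000).astype(np.float32)))
print(st["eef_pos"],r.tip_extent,st["time_s"],st["contact_force"],st["grip_width"])
cv2.imwrite("pics/w.png",im[...,::-1])
```

```text
yaw 0.06870247373090921
[ 9.82680425e-01  1.85307112e-01 -2.85944837e-05 -6.75012730e-04] 0.1
[0.999 0.034 0.    0.   ] [-0.66  0.37  1.53 -0.    1.24  0.84]
[-0.034  0.999  0.    -0.   ] [-0.66  0.37  1.53 -0.    1.24 -2.3 ]
[ 225  151   49   40 1911] [ 0.4797 -0.2609  0.1061] [[0.461, -0.283, 0.101], [0.497, -0.239, 0.11]]
 minrect ((478.8435363769531, -257.1889953613281), (37.10519790649414, 53.67924499511719), 4.308627605438232)
[  25  192   93   30 1885] [ 0.391  -0.0225  0.0162] [[0.37, -0.078, 0.007], [0.411, 0.036, 0.018]]
 minrect ((388.72900390625, -19.390335083007812), (28.526304244995117, 119.93620300292969), 10.974067687988281)
[ 0.4616464  -0.26474143  0.24004672] 0.025 2.1917 [ 0.01478722 -0.19389878 -0.62379302] -0.00014173780046391294
```

View pics/w.png

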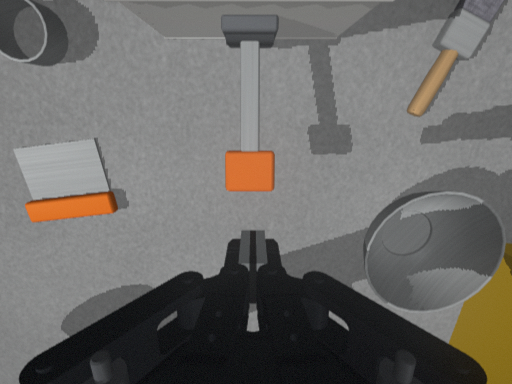

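The wrist view shows the pad at px (250,171), directly ahead of the closed fingertips (253,240). Its centre is at (0.480, -0.261), so I'll press there.

Run:
```python
from h import *
rot=np.load("rot.npy"); X=[0.480,-0.261]
def show(t):
    s=r.read_state(); print(t,round(s["time_s"],2),s["eef_pos"].round(4) if hasattr(s["eef_pos"],"round") else s["eef_pos"],np.round(s["contact_force"],1))
r.move_straight(X+[0.16],rot); show("above")
print(r.move_straight(X+[0.120],speed=0.03,max_force=20)); show("touch")
print(r.move_straight(X+[0.066],speed=0.02,max_force=22)); show("down")
r.hold(0.3); show("hold")
im,d,P=cloud("scene"); cv2.imwrite("pics/open.png",im[100:384,80:400][...,::-1])
```

```text
above 2.94 [ 0.4801 -0.2616  0.1606] [0.1 0.7 0.7]
False
touch 4.42 [ 0.4798 -0.2611  0.1201] [-2.   0.4  3.4]
True
down 6.43 [ 0.4805 -0.2611  0.076 ] [-1.8  1.2  8.6]
hold 6.73 [ 0.4805 -0.2611  0.076 ] [-1.9  0.7  9.1]
```

View pics/open.png

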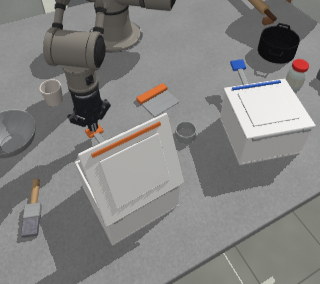

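The picture shows the lid standing open, with the orange strip at crop px (125,140), and the blue box still shut. I'll check the strip height, hold, then ease up.

Run:
```python
from h import *
def strip():
    im,d,P=cloud("scene"); m=cv2.inRange(cv2.cvtColor(im,cv2.COLOR_RGB2HSV),(5,130,70),(22,255,255))>0
    q=P[m&(P[...,2]>.13)&(P[...,0]>.5)&(P[...,0]<.9)&(P[...,1]<0)&(P[...,1]>-.5)]; return q.mean(0).round(3),q.max(0).round(3)
X=[0.480,-0.261]
def show(t):
    s=r.read_state(); print(t,round(s["time_s"],2),np.round(s["eef_pos"],4),np.round(s["contact_force"],1))
print(strip()); r.move_straight(X+[0.0745],speed=0.01,max_force=15); show("press"); print(strip())
r.hold(3.6); print(strip()); show("held")
r.move_straight(X+[0.105],speed=0.012); show("mid"); print(strip())
r.move_straight(X+[0.124],speed=0.008); show("up"); print(strip())
r.move_straight(X+[0.138],speed=0.006); show("up2"); print(strip())
```

```text
(array([ 0.743, -0.248,  0.306]), array([ 0.751, -0.165,  0.311]))
press 7.11 [ 0.4804 -0.2611  0.0759] [-1.6  1.1 13.5]
(array([ 0.743, -0.248,  0.306]), array([ 0.75 , -0.165,  0.311]))
(array([ 0.743, -0.248,  0.306]), array([ 0.751, -0.165,  0.311]))
held 10.81 [ 0.4805 -0.2611  0.0759] [-2.   2.9 13.5]
mid 13.5 [ 0.48  -0.261  0.105] [-2.4  0.2  4.1]
(array([ 0.655, -0.253,  0.235]), array([ 0.663, -0.171,  0.239]))
up 16.07 [ 0.48   -0.2611  0.124 ] [ 2.9 -1.5  3.7]
(array([ 0.629, -0.255,  0.172]), array([ 0.638, -0.173,  0.175]))
up2 18.61 [ 0.48  -0.261  0.138] [-0.3 -0.3  0.9]
(array([ 0.626, -0.255,  0.144]), array([ 0.634, -0.174,  0.148]))
```

The lid was held open for about 4 s. It is now shut, with the strip at 0.144 m as at the start, and there is no load on the finger. I'll retreat, check and hand in.

Run:
```python
from h import *
r.move_straight([0.480,-0.261,0.15],speed=0.02); r.move_straight([0.46,-0.261,0.25],speed=0.1); r.hold(0.5)
im,d,P=cloud("scene"); z=np.load("scene.npz"); 
cv2.imwrite("pics/end.png",im[...,::-1]); s=r.read_state(); print(s["time_s"],np.round(s["contact_force"],1))
df=(np.abs(P-z["P"]).max(-1)>.02)&(d>0)&(z["d"]>0)
k,l,st,_=cv2.connectedComponentsWithStats(df.astype(np.uint8)); print(st[st[:,4]>60][1:])
print(r.finish_job())
```

```text
21.125 [ 0.4  0.1 -0.1]
[[    0     0   110   157  6823]
 [   98     0   159   187 15731]]
the job is handed in; nothing more can be done
None
```

The orange-lever box was aired: its lid stood fully open for about 4 s, was eased shut with the fingers on the lever, and the arm came away clear. The job was handed in at about 21 s, and a before/after depth comparison showed only the arm had moved.

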